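# Slip a carton back into its place in a sprung counter rack

## Robot

A 6-joint arm with a two-finger parallel gripper is mounted at the origin on a cart in front of the work surface, level with it; the furniture and walls round the work are solid. World frame = base frame: x ahead of the robot, y to its left, z up, the work surface at z = 0. Lengths are in m, angles in rad, forces in N, time in s.
With the tool pointing down it reaches from about 0.35 to 0.85 m from the base axis. Payload 8.1 kg.
Tool frame: the origin (TCP) lies at the very end of the fingers, on their centre line; the grasp point (between the pads) lies 19 mm behind it; z points along the fingers, y is the line along which they close (so a half turn about z gives the same grasp; the last joint's range is limited). The gripper opens to 93 mm and grips with 3 to 60 N. Pads are 15 mm wide; open, the fingers measure 128 mm over their backs; the gripper's body (75 mm by 188 mm) begins 65 mm behind the grasp point.
Start: joints at [1.258, 0.13, 1.488, -0, 1.523, -0.085], TCP at [0.135, 0.585, 0.219] pointing down, gripper open.
Joint ranges: [-2.96, 2.96], [-0.89, 2.26], [0.02, 2.5], [-1.34, 4.48], [0, 2.73], [-2.66, 2.66]. Speed limits (rad/s): [2.39, 2.39, 2.79, 3.14, 3.14, 3.14].

## Interface

Orientations are given as a rotation vector (axis times angle).
In Python, from plant import robot gives the robot as it stands. The module is installed in compiled form; this text tells all that it offers.
- The arm moves only by the tool play_rows, never from a script. Its argument "increments" is text: rows parted by semicolons, each of 5 numbers parted by spaces: the shift along the tool's x, y, z in mm, then the turn about the tool's z in degrees, then the closure, from -1 (fully open) to 1 (shut). In form: dx dy dz yaw claw; .... A call has 1 to 20 rows; each row is the pose to reach, as a shift and turn from the pose commanded when the call began, along the tool's axes at that moment; what a row does not reach only later rows make up. A row lasts 1/10 s, in which the tool goes at most 50 mm and 8.59 degrees, less where a joint would pass 70% of its speed; a pose out of reach is approached as far as the arm can. A call with a gripper value outside its range is refused whole. The fingers move at their own pace and stop on an object; "force" is the grip in N (left out, the last holds). Time passes only in rows, so rows that repeat a pose let the fingers close. It gives the time, the measured TCP pose, the force, the opening and the grip force at its end, in the units of the state.
- robot.read_state(): the state, without advancing time (a new reading comes with each control period).
- robot.read_camera(name): name is "scene" or "side" or "wrist"; returns the picture (384x512x3 uint8, blue, green, red); there is no depth.
- robot.calibration(name): a dict with "vertical_fov" (degrees; the focal length in pixels is half the picture's height over the tangent of half this angle, whatever the lens; pixels are square), "cx", "cy" (the principal point, pixels), "rvec" (rotation vector, rad) and "tvec" (3), from world to camera coordinates, as OpenCV has them. Camera axes: x right, y down, z forward; pixel columns grow to the right and rows downward; lengths in m; the calibration is good to about 2 mm. A picture is of the moment at which its call begins: read the wrist's pose just before it. calibration takes no time and is no camera call; for the wrist camera it gives the pose at the moment of the call.
- robot.close_job(): hands the job in; it is judged then, once.
Trained networks look in the newest picture that a camera, given by its name, has taken for a name from the list of things; names that differ only in an ending like _2 or _b are one class to them, and where a whole thing is asked for, a point or a joint stands for the part that bears it (a point fixed in the world has none). Each returns a list of dicts, best first, with "conf" (0 to 1); they miss things now and then, are a little off and sometimes report something else, mostly with a low value. They report only what shows in the picture. A call takes as long as a camera call. They do not tell look-alikes from the thing itself.
- robot.recognise(camera, query): "centre" ([x, y, z] in m, in world coordinates, good to about 4 mm: the middle of the surface that is visible of it).
- robot.regions_of(camera, query): "pixels" (384x512 bool, what is visible of it).
- robot.landmark_of(camera, query): "centre" ([x, y, z] in m, in world coordinates, good to about 4 mm: a listed point, or the origin of a listed thing).
The state is a dict: "t": time; "q": joint angles; "dq": joint speeds; "joint_torque": joint torques, N m; "tool_pos": TCP position; "orientation": TCP orientation; "force": force on the tool from outside, world axes, zero at the start; "wrist_torque": the same for the moment, N m; "opening": finger opening in m; "gripper_force": force on a finger pad.
Only numpy, scipy, OpenCV 4.12 (cv2) and the standard library are available. Lean on these libraries where they do the work, as an engineer would, in place of code of your own. Each camera call takes 0.05 s, during which the arm holds its last target. There are 200 camera calls.

## Task

A tall slim carton of collar stays, the same as the tall ones in the spring-fed rack, has been left lying flat on the counter. Put it back into the rack between the low cartons and the tall ones: stand it on end, part the row there against the sprung pusher, slide the carton in gently, upright like its neighbours and fully down on the rack's floor, and leave the pusher holding the whole row closed up and upright. Do not crush, topple or take out the cartons already in the rack, and leave the other things on the counter where they are.

Things in the scene. Friction and masses are not known exactly. Their poses are not given: they have to be found in the camera images.
- rack: Aluminium rack fixed on the counter, 72 mm wide (its x), 182 mm long (its y: the row's direction). Origin on the counter under the channel, z up. Channel floor 5 mm up. Side rails: inner faces at x = -33 and +33 mm, tops 21 mm up. Row from the end stop towards +y: low_1, low_2, tall_1, tall_2, pusher, with no gap a finger could enter. Rear plate at y = 86 mm, 37 mm high.
- end_stop (a point): Top middle of the inner face of the rack's fixed end stop, at the rack's y = -90 mm; 68 mm above the counter. The row is pressed against it.
- pusher (a joint): Travel of the rack's black sprung pusher along the rack's +y, in m. 0 = as found, paddle against tall_2; grows as the row is pushed back. Hard stop at 0.031: the gap then opened is only 3 mm wider than a tall carton. A ribbon spring presses it towards the end stop with about 5 N all the way, so a gap closes as soon as it is let go. With the fifth carton in the row it reads 0.028.
- paddle_top (a point): Top middle of the pusher's paddle face that presses on the row (rack -y side of the paddle), 103 mm above the counter. Paddle 50 mm wide (rack x), 4 mm thick.
- new_carton: The carton to put back, loose, lying flat on the counter on a broad face; same as tall_1 and tall_2. 62 mm along its x, 110 mm long along its y, 28 mm thick along its z. Origin in the middle of the face it lies on. Either end may be the foot and either broad face may look along the row. About 65 g.
- carton_mid (a point): Centre of the new carton (14 mm above its origin along its z); axes as the carton's. Stands 60 mm above the counter when the carton is home in the rack.
- low_1: Low carton in the rack against the end stop. 55 mm along its x, 30 mm thick along its y (along the row), 85 mm high. Origin under its middle on the rack floor, z up. About 65 g, loose.
- low_2: Second low carton, the same size (55 x 30 x 85 mm), between low_1 and tall_1. Origin under its middle.
- tall_1: First tall carton in the rack, 62 x 28 x 110 mm like the new one, thickness along the row; stands between low_2 and tall_2, so that its top 25 mm show above low_2. Origin under its middle, z up. Loose: pushed near its top it leans and slides towards the pusher.
- tall_2: Second tall carton, the same size (62 x 28 x 110 mm), between tall_1 and the pusher's paddle. Origin under its middle.
- tie_box: Bystander: loose stouter carton standing on end, 42 x 62 x 98 mm. Origin under its middle.
- cream: Bystander: round flat jar, 90 mm across, 32 mm high. Origin under its middle.
- spool_a: Bystander: thread spool, 28 mm across, 48 mm high, standing. Origin under its middle.
- spool_b: Bystander: a second thread spool of that size. Origin under its middle.
- claim_pack: Bystander: banded pack of claim tags lying flat, 88 x 48 x 12 mm. Origin under its middle.
Mind the look-alikes: they are no part of the job. Leave any red look-alike of the low_2 alone.

How it is judged:
At the end, for the whole second after the job is handed in: The new carton stands on end in the rack between low_2 and tall_1 with less than 4 mm of air to either; all five cartons are on the rack's floor (within 4 mm) and upright within 0.09 rad; the pusher rests on the row (joint between 0.025 and 0.0305) (horizontal distance between carton_mid and tall_1 below 0.032 m and horizontal distance between carton_mid and low_2 below 0.033 m and height (world z) of carton_mid between 0.056 and 0.064 m and (angle between new_carton's own y axis and vertical below 0.09 rad or angle between new_carton's own y axis and vertical above 3.05 rad) and angle between each of low_1, low_2, tall_1, tall_2's own z axis and vertical below 0.09 rad and z of each of low_1, low_2, tall_1, tall_2 in the frame of rack below 0.009 m and value of joint pusher between 0.025 and 0.0305 m); the robot touches nothing.
It fails at once if the new carton is pressed on a carton of the row or on the rack with more than 50 N (contact force between new_carton and low_1 above 50 N or contact force between new_carton and low_2 above 50 N or contact force between new_carton and tall_1 above 50 N or contact force between new_carton and tall_2 above 50 N or contact force between new_carton and rack above 50 N).
It fails at once if a carton of the row is lifted out of the rack (more than 40 mm) or toppled (more than 0.7 rad) (z of any of low_1, low_2, tall_1, tall_2 in the frame of rack above 0.045 m or angle between any of low_1, low_2, tall_1, tall_2's own z axis and vertical above 0.7 rad).
It fails at once if one of the bystanders is moved by more than 30 mm (distance of any of tie_box, cream, spool_a, spool_b, claim_pack from where it was at the start of the episode above 0.03 m).
It also fails if it takes over 58 s, if anything falls off the work surface, if the arm or the gripper's body presses on something with over 40 N, if the wrist force passes 120 N, or if a joint passes its speed limit or range.

## Working session

There is one attempt and no reset: what is moved stays moved. The work goes in short steps, Python scripts to look and compute and a tool call to move; the robot and the scene stay as the last step left them, time stands still between calls to the robot, and variables do not carry over. Pictures are saved under pics/ and viewed, at most 10 in all, crops included, and the job is handed in when it is done.

Besides the shell and the picture viewer there is one more tool, called after "Request:" by a JSON object that holds its "fn" and its "kwargs". play_rows: Moves the arm, as the interface text tells. Its arguments: {"type":"object","properties":{"increments":{"type":"string"},"force":{"type":"number"}},"required":["increments"]}

```bash
mkdir -p pics; cat > h.py <<'E'
import numpy as np, cv2
from plant import robot
from scipy.spatial.transform import Rotation as R
def cal(n):
    c=robot.calibration(n); f=192/np.tan(np.radians(c['vertical_fov'])/2)
    K=np.array([[f,0,c['cx']],[0,f,c['cy']],[0,0,1]]); return K,np.array(c['rvec'],float),np.array(c['tvec'],float)
def proj(n,P):
    K,r,t=cal(n); return cv2.projectPoints(np.array(P,float).reshape(-1,3),r,t,K,None)[0].reshape(-1,2)
def ray(n,uv,z):
    K,r,t=cal(n); Rm=cv2.Rodrigues(r)[0]; o=-Rm.T@t
    uv=np.array(uv,float).reshape(-1,2); d=(Rm.T@np.linalg.inv(K)@np.c_[uv,np.ones(len(uv))].T).T
    return o+d*((z-o[2])/d[:,2])[:,None]
E
python3 - <<'E'
from h import *
np.set_printoptions(precision=4,suppress=True)
for n in ['scene','side']:
    im=robot.read_camera(n); cv2.imwrite(f'pics/{n}0.png',im)
    K,r,t=cal(n); print(n,-cv2.Rodrigues(r)[0].T@t,K[0,0])
    for q in ['new_carton','carton_mid','end_stop','paddle_top','low_1','low_2','tall_1','tall_2','tie_box','cream','spool_a','claim_pack','rack']:
        print(n,q,[(round(d['conf'],2),np.array(d['centre']).round(4).tolist()) for d in robot.landmark_of(n,q)[:3]])
s=robot.read_state(); print(s['t'],s['tool_pos'],s['orientation'],s['opening'])
E
```

```text
scene [ 0.0709 -0.8142  0.8105] 426.9523026706882
scene new_carton [(0.8, [0.4836, -0.1664, 0.0])]
scene carton_mid [(0.7, [0.4819, -0.1678, 0.0081]), (0.18, [0.4993, 0.086, 0.0055])]
scene end_stop [(0.66, [0.5073, 0.0399, 0.0694])]
scene paddle_top [(0.33, [0.481, -0.1676, 0.0093])]
scene low_1 [(0.75, [0.8394, -0.0362, 0.0031]), (0.7, [0.5029, 0.0856, 0.0061]), (0.6, [0.6278, 0.0411, -0.0003])]
scene low_2 [(0.75, [0.8394, -0.0362, 0.0031]), (0.7, [0.5029, 0.0856, 0.0061]), (0.6, [0.6278, 0.0411, -0.0003])]
scene tall_1 [(0.97, [0.5055, 0.117, 0.0109]), (0.7, [0.6798, -0.3012, 0.0021]), (0.6, [0.5047, 0.0568, 0.0045])]
scene tall_2 [(0.97, [0.5055, 0.117, 0.0109]), (0.7, [0.6798, -0.3012, 0.0021]), (0.6, [0.5047, 0.0568, 0.0045])]
scene tie_box [(0.97, [0.4833, -0.3596, -0.0037])]
scene cream [(0.68, [0.6959, -0.132, 0.001]), (0.46, [0.5026, 0.0842, 0.005])]
scene spool_a [(0.64, [0.6803, -0.2982, 0.0009]), (0.53, [0.7051, -0.3405, 0.0023])]
scene claim_pack [(0.59, [0.4285, -0.499, 0.0029])]
scene rack [(0.75, [0.4975, 0.1295, 0.0033]), (0.23, [0.5019, 0.0852, 0.0061])]
side [ 0.
[... 315 characters left out ...]
0.0077])]
side low_2 [(0.9, [0.632, 0.0434, -0.0015]), (0.75, [0.8427, -0.0391, 0.0044]), (0.55, [0.5035, 0.0831, 0.0077])]
side tall_1 [(0.71, [0.5011, 0.1193, 0.0043]), (0.4, [0.5019, 0.1382, 0.0044])]
side tall_2 [(0.71, [0.5011, 0.1193, 0.0043]), (0.4, [0.5019, 0.1382, 0.0044])]
side tie_box [(0.82, [0.4844, -0.3609, 0.0005])]
side cream [(0.69, [0.6919, -0.13, 0.0009])]
side spool_a [(0.68, [0.7054, -0.3378, 0.0022]), (0.55, [0.6773, -0.3034, -0.0024])]
side claim_pack [(0.74, [0.4311, -0.5006, -0.0028])]
side rack [(0.9, [0.5034, 0.1271, 0.0025]), (0.72, [0.4322, -0.4965, -0.0029]), (0.44, [0.5056, 0.0562, 0.0028])]
1.4 [0.1355 0.5845 0.2186] [-0.3571 -3.1212  0.    ] 0.093139891258544
```

```bash
python3 -c "
import cv2
for n in ['scene','side']:
    i=cv2.imread(f'pics/{n}0.png'); cv2.imwrite(f'pics/{n}0b.png',cv2.resize(i,(800,600),interpolation=cv2.INTER_CUBIC))"
```

```text
(no output)
```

View pics/scene0b.png

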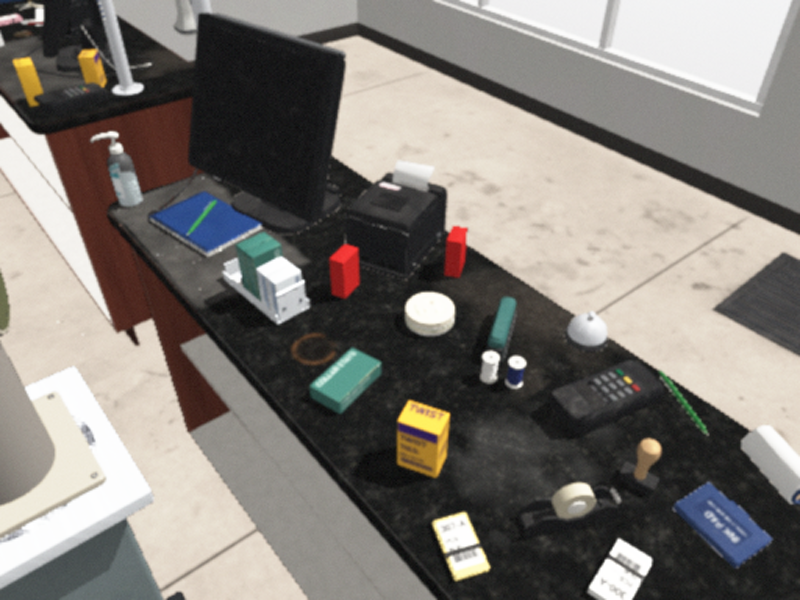

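View pics/side0b.png

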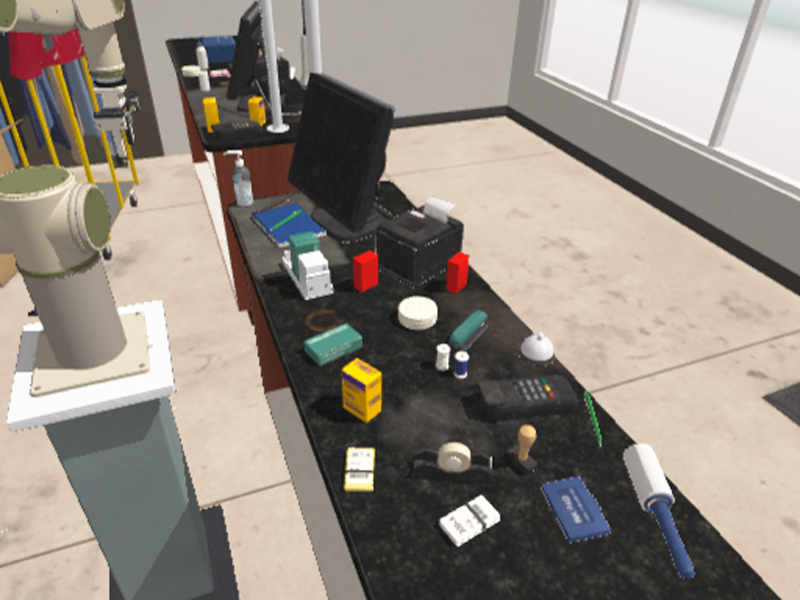

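The new carton is the green box lying flat at about (345,380) in the scene view. The rack is at about (265,280), with white low cartons in front of green tall ones. The red boxes at (345,270) and (455,250) are look-alikes standing outside the rack, and the green thing at (503,325) is a stapler. Next I'll fit the carton's pose by silhouette and confirm it in a crop.

```bash
cat >> h.py <<'E'
from scipy.optimize import minimize
def box(x,y,yaw,z0,dx,dy,dz):
    c,s=np.cos(yaw),np.sin(yaw); o=[]
    for i in(-.5,.5):
        for j in(-.5,.5):
            for k in(0,1): o.append([x+c*i*dx-s*j*dy,y+s*i*dx+c*j*dy,z0+k*dz])
    return np.array(o)
def mask_of(n,q,uv):
    best=None
    for d in robot.regions_of(n,q):
        m=np.array(d['pixels']); 
        if not m.any(): continue
        v,u=np.nonzero(m); e=np.hypot(u.mean()-uv[0],v.mean()-uv[1])
        if e<15 and (best is None or e<best[0]): best=(e,m,d['conf'])
    return best
def fit(views,z0,dims,p0):
    S=4
    ms=[(n,cv2.resize(m.astype(np.float32),None,fx=S,fy=S,interpolation=cv2.INTER_LINEAR)) for n,m in views]
    def cost(p):
        e=0
        for n,m in ms:
            h=cv2.convexHull((((proj(n,box(p[0],p[1],p[2],z0,*dims))+.5)*S-.5)*16).astype(np.int32))
            b=np.zeros(m.shape,np.float32); cv2.fillConvexPoly(b,h,1.,shift=4)
            e+=np.abs(b-m).sum()/m.sum()
        return e
    best=None
    for a in np.arange(0,np.pi,np.pi/8) if len(p0)==2 else [p0[2]]:
        p=np.array([p0[0],p0[1],a]); r=minimize(cost,p,method='Nelder-Mead',options=dict(initial_simplex=p+np.array([[0,0,0],[.008,0,0],[0,.008,0],[0,0,.2]]),xatol=1e-4,fatol=1e-4))
        if best is None or r.fun<best.fun: best=r
    return best.x,best.fun
E
python3 - <<'E'
from h import *
np.set_printoptions(precision=4,suppress=True)
V=[];T=[]
for n in ['scene','side']:
    b=mask_of(n,'new_carton',proj(n,[.482,-.167,.014])[0]); print(n,b and (b[0],b[2],b[1].sum()))
    if b: V.append((n,b[1]))
p,c=fit(V,0,(.062,.110,.028),(.482,-.167)); print('carton',p,np.degrees(p[2]),c)
for v in V: print(fit([v],0,(.062,.110,.028),tuple(p)))
for n in ['scene','side']: print(n,'q',[(d['conf'],np.array(d['centre']).round(3)) for d in robot.recognise(n,'tall_1')[:3]],robot.recognise(n,'paddle_top')[:1])
im=cv2.imread('pics/scene0.png')
crop=cv2.resize(im[140:270,120:300],None,fx=4.4,fy=4.4,interpolation=cv2.INTER_CUBIC)
h=proj('scene',box(*p,0,.062,.11,.028))
for q in h: cv2.circle(crop,tuple(((q-[120,140]+.5)*4.4).astype(int)),3,(0,0,255),-1)
# predicted rack
es=np.array([.508,.0385])
for y0,g in((0,0),(.06,0),(.116,0)):
  for x in(-.031,.031):
    for a in (0.03,):
      z=.09 if y0<.05 else .115
      P=[es[0]+x*np.cos(a)-y0*np.sin(a),es[1]+x*np.sin(a)+y0*np.cos(a),z]
      q=proj('scene',P)[0]; cv2.circle(crop,tuple(((q-[120,140]+.5)*4.4).astype(int)),3,(255,0,255),-1)
cv2.imwrite('pics/crop1.png',crop)
E
```

```text
scene (np.float64(1.0363902890100545), 0.67, np.int64(1029))
side (np.float64(0.7042574579450133), 0.61, np.int64(557))
carton [ 0.4841 -0.1686  1.8754] 107.44974977075131 0.25289130210876465
(array([ 0.4865, -0.1675,  1.8686]), np.float64(0.08883776515722275))
(array([ 0.4822, -0.169 ,  1.8445]), np.float64(0.14271487295627594))
scene q [(0.64, array([0.472, 0.135, 0.112])), (0.62, array([0.487, 0.103, 0.107]))] []
side q [(0.72, array([0.492, 0.1  , 0.098]))] []
```

View pics/crop1.png

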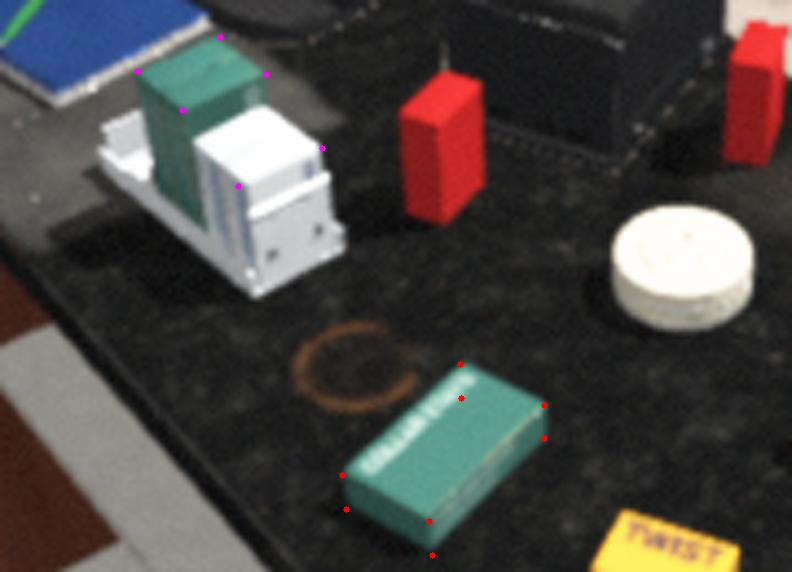

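The fit confirms it: the loose green carton (crop centre about (445,455)) has its long axis about 17° from world x. The rack shows at crop (215,170). I'll go over the rack for a close wrist view.

Request:
{"fn": "play_rows", "kwargs": {"increments": "-36 -30 -30 8 -1; -72 -60 -60 16 -1; -108 -90 -81 24 -1; -144 -120 -81 32 -1; -180 -150 -81 40 -1; -216 -180 -81 48 -1; -252 -210 -81 56 -1; -288 -240 -81 64 -1; -324 -270 -81 72 -1; -360 -300 -81 75 -1; -395 -330 -81 75 -1; -430 -360 -81 75 -1; -465 -390 -81 75 -1; -465 -390 -81 75 -1; -465 -390 -81 75 -1; -465 -390 -81 75 -1; -465 -390 -81 75 -1"}}

```text
t: 3.4
tool_pos: [0.4999, 0.1007, 0.2999]
orientation: [2.181, 2.261, 0.001]
force: [-0.2, 0.0, -0.0]
opening: 0.093
gripper_force: 0.0
```

```bash
python3 - <<'E'
from h import *
np.set_printoptions(precision=4,suppress=True)
s=robot.read_state(); print(s['t'],s['tool_pos'],s['orientation'],s['q'])
K,r,t=cal('wrist'); Rm=cv2.Rodrigues(r)[0]; print(-Rm.T@t,Rm,K[0,0])
im=robot.read_camera('wrist'); cv2.imwrite('pics/w1.png',cv2.resize(im,(800,600),interpolation=cv2.INTER_CUBIC)); cv2.imwrite('pics/w1raw.png',im)
for q in ['end_stop','paddle_top','low_1','tall_1','rack','pusher']:
    print(q,[(round(d['conf'],2),np.array(d['centre']).round(4).tolist()) for d in robot.landmark_of('wrist',q)[:3]])
E
```

```text
3.4 [0.4999 0.1007 0.2999] [2.1814 2.2607 0.0007] [ 0.098  -0.1346  1.6063  0.0002  1.6696  0.0624]
[0.4972 0.1812 0.4654] [[ 0.9994  0.0355 -0.0006]
 [ 0.0342 -0.9566  0.2893]
 [ 0.0097 -0.2892 -0.9572]] 321.11848800946274
end_stop []
paddle_top [(0.89, [0.5003, 0.1515, 0.1054])]
low_1 [(0.89, [0.5034, 0.0837, 0.0065]), (0.73, [0.5064, 0.0528, 0.0044]), (0.69, [0.6314, 0.0465, 0.0013])]
tall_1 [(0.84, [0.5039, 0.117, 0.0037]), (0.59, [0.497, 0.1451, 0.0073])]
rack [(0.78, [0.4986, 0.1268, -0.0019]), (0.6, [0.4986, 0.1451, 0.0063])]Traceback (most recent call last):
  File "<stdin>", line 7, in <module>
ValueError: it knows: carton_mid, claim_pack, cream, end_stop, low, new_carton, paddle_top, rack, spool, tall, tie_box
```

View pics/w1.png

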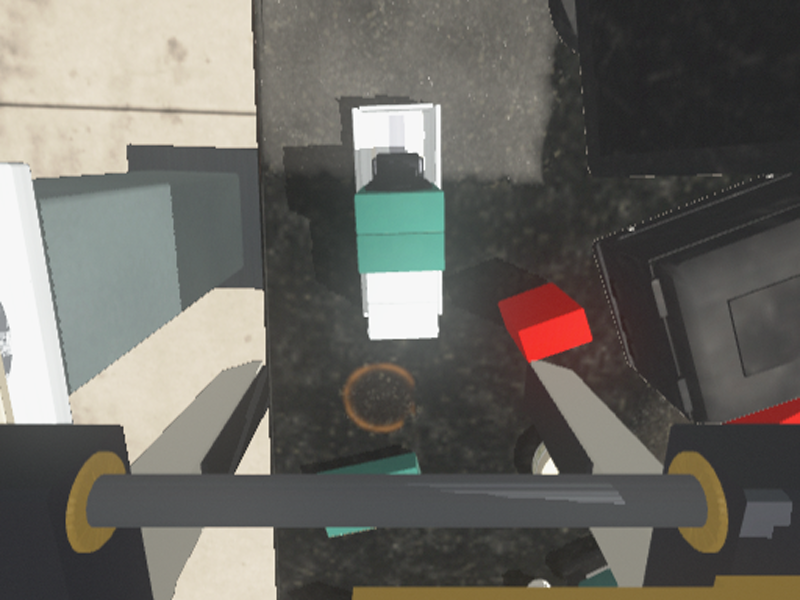

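The wrist view shows the tall tops at (356..444, 190..271), the paddle behind them at (400,170) and the white lows below at (403,305). The red look-alike is aside at (545,320).

```bash
python3 - <<'E'
from h import *
np.set_printoptions(precision=4,suppress=True)
im=cv2.imread('pics/w1raw.png'); hsv=cv2.cvtColor(im,cv2.COLOR_BGR2HSV)
g=cv2.inRange(hsv,(75,70,60),(95,255,255)); n,l,st,ce=cv2.connectedComponentsWithStats(g)
for i in range(1,n):
    if st[i,4]>300: print(st[i],ce[i])
i=l[147,256]; m=(l==i).astype(np.uint8)
c=max(cv2.findContours(m,0,1)[0],key=cv2.contourArea)
rc=cv2.boxPoints(cv2.minAreaRect(c)); 
a=cv2.approxPolyDP(cv2.convexHull(c),3,True).reshape(-1,2); print(a,rc)
def q4(p):
    print(ray('wrist',p,.115))
q4(rc); q4(a)
# white lows: bottom edge
v=im[160:225,225:290].min(axis=2)
print(a)
w=cv2.inRange(hsv,(0,0,170),(180,40,255)); n,l,st,ce=cv2.connectedComponentsWithStats(w)
i=l[200,257]; m=(l==i).astype(np.uint8); c=max(cv2.findContours(m,0,1)[0],key=cv2.contourArea)
a=cv2.approxPolyDP(cv2.convexHull(c),2,True).reshape(-1,2); print('white',a,ray('wrist',a,.09))
E
```

```text
[ 227  120   58   55 2903] [255.7961 147.473 ]
[207 290  62  14 474] [245.5211 298.0886]
[[283 122]
 [284 172]
 [230 174]
 [227 124]
 [232 120]] [[227. 174.]
 [227. 120.]
 [284. 120.]
 [284. 174.]]
[[0.4705 0.0971 0.115 ]
 [0.4699 0.1561 0.115 ]
 [0.5306 0.1582 0.115 ]
 [0.5342 0.0993 0.115 ]]
[[0.5296 0.1561 0.115 ]
 [0.5341 0.1016 0.115 ]
 [0.4739 0.0972 0.115 ]
 [0.4699 0.1519 0.115 ]
 [0.4752 0.1563 0.115 ]]
[[283 122]
 [284 172]
 [230 174]
 [227 124]
 [232 120]]
white [[282 173]
 [279 215]
 [236 215]
 [232 196]
 [232 175]] [[0.5344 0.0946 0.09  ]
 [0.5339 0.041  0.09  ]
 [0.4804 0.0391 0.09  ]
 [0.475  0.0637 0.09  ]
 [0.4746 0.0901 0.09  ]]
```

Request:
{"fn": "play_rows", "kwargs": {"increments": "-45 -11 0 8 -1; -90 -22 16 16 -1; -135 -33 32 24 -1; -180 -45 48 32 -1; -225 -56 64 40 -1; -260 -65 80 48 -1; -280 -69 100 56 -1; -280 -69 100 64 -1; -280 -69 100 72 -1; -280 -69 100 75 -1; -280 -69 100 75 -1; -280 -69 100 75 -1; -280 -69 100 75 -1"}}

```text
t: 5.0
tool_pos: [0.441, -0.1825, 0.1997]
orientation: [3.107, 0.466, 0.0]
force: [-0.5, 0.2, 0.4]
opening: 0.0934
gripper_force: 0.0
```

```bash
python3 - <<'E'
from h import *
np.set_printoptions(precision=4,suppress=True)
s=robot.read_state(); print(s['t'],s['tool_pos'],s['orientation'],s['q'])
Rt=R.from_rotvec(s['orientation']).as_matrix(); print(Rt)
im=robot.read_camera('wrist'); hsv=cv2.cvtColor(im,cv2.COLOR_BGR2HSV)
p=np.array([.484,-.168,1.872])
g=cv2.inRange(hsv,(75,60,40),(95,255,255)); n,l,st,ce=cv2.connectedComponentsWithStats(g)
for i in range(1,n):
    if st[i,4]>300: print(st[i],ce[i])
i=1+np.argmax(st[1:,4]); m=cv2.morphologyEx((l==i).astype(np.uint8),cv2.MORPH_CLOSE,np.ones((15,15)))
b=mask_of('wrist','new_carton',ce[i]); print(b and (b[0],b[2],b[1].sum()))
pf,c=fit([('wrist',m)],0,(.062,.110,.028),tuple(p)); print(pf,c)
h=proj('wrist',box(*pf,0,.062,.11,.028))
for q in h: cv2.circle(im,tuple(q.astype(int)),2,(0,0,255),-1)
cv2.imwrite('pics/w2.png',im)
E
```

```text
5.0 [ 0.441  -0.1825  0.1997] [3.1068 0.4657 0.0003] [-0.4998 -0.1985  1.844   0.      1.4959  0.7735]
[[ 0.9561  0.2932  0.0002]
 [ 0.2932 -0.9561 -0.0001]
 [ 0.0001  0.0001 -1.    ]]
[ 221   77   63  109 5755] [252.6031 129.3614]
(np.float64(1.9210064032416336), 0.84, np.int64(6257))
[ 0.4829 -0.1669  1.8509] 0.026488665491342545
```

View pics/w2.png

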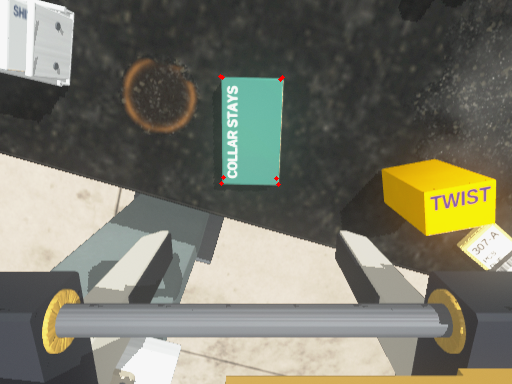

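Request:
{"fn": "play_rows", "kwargs": {"increments": "0 -3.5 40 1 -1; 0 -3.5 80 1 -1; 0 -3.5 120 1 -1; 0 -3.5 150 1 -1; 0 -3.5 170 1 -1; 0 -3.5 185 1 -1; 0 -3.5 195 1 -1; 0 -3.5 195 1 -1; 0 -3.5 195 1 -1; 0 -3.5 195 1 1; 0 -3.5 195 1 1; 0 -3.5 195 1 1; 0 -3.5 195 1 1; 0 -3.5 195 1 1; 0 -3.5 195 1 1; 0 -3.5 195 1 1; 0 -3.5 195 1 1", "force": 3}}

```text
t: 6.8
tool_pos: [0.4401, -0.1794, 0.0049]
orientation: [3.111, 0.436, 0.0]
force: [-1.3, 0.8, 4.0]
opening: 0.0616
gripper_force: 3.0
```

Request:
{"fn": "play_rows", "kwargs": {"increments": "1 0 -5 0 1; 3 0 -10 0 1; 7 0 -20 0 1; 12 0 -30 0 1; 18 0 -39 0 1; 25 0 -47 0 1; 33 0 -54 0 1; 42 0 -61 0 1; 51 0 -66 0 1; 61 0 -71 0 1; 71 0 -75 0 1; 81 0 -77.5 0 1; 92 0 -79 0 1; 103 0 -79 0 1; 113 0 -78.5 0 1; 119 0 -77.5 0 1; 124 0 -76.5 0 1; 124 0 -76.5 0 1; 124 0 -76.5 0 1"}}

```text
t: 8.7
tool_pos: [0.5589, -0.1452, 0.0809]
orientation: [-3.111, -0.436, 0.001]
force: [-0.4, -0.2, -0.2]
opening: 0.0622
gripper_force: 3.0
```

```bash
python3 - <<'E'
from h import *
a=robot.read_camera('scene'); b=robot.read_camera('wrist')
u,v=proj('scene',[.55,-.15,.06])[0].astype(int); print(u,v)
c=cv2.resize(a[v-60:v+60,u-60:u+60],(384,384),interpolation=cv2.INTER_CUBIC)
cv2.imwrite('pics/st.png',cv2.resize(np.hstack([c,b[:,60:450]]),None,fx=1,fy=1))
E
```

```text
236 215
```

View pics/st.png

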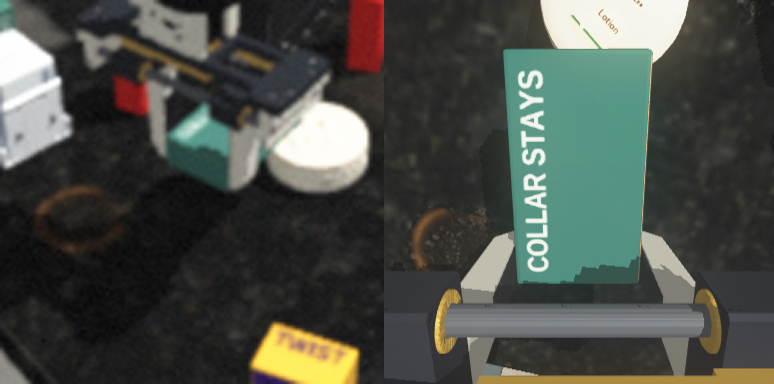

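The carton lifted level instead of pivoting: the wrist view shows its full broad face, and the far end is near the cream jar. I'll back away from the jar and jerk it upward a few times so that its inertia swings the far end down in the light grip.

Request:
{"fn": "play_rows", "kwargs": {"increments": "-40 0 -15 0 1; -80 0 -30 0 1; -80 0 -30 0 1; -80 0 -79 0 1; -80 0 -79 0 1; -80 0 -65 0 1; -80 0 -50 0 1; -80 0 -35 0 1; -80 0 -84 0 1; -80 0 -84 0 1; -80 0 -70 0 1; -80 0 -55 0 1; -80 0 -40 0 1; -80 0 -40 0 1"}}

```text
t: 10.2
tool_pos: [0.4792, -0.1657, 0.1159]
orientation: [-3.107, -0.435, 0.011]
force: [-0.8, 0.3, -1.0]
opening: 0.0618
gripper_force: 3.0
```

```bash
cat >> h.py <<'E'
def tilt(L0=.100,d=.0):
    """fit hang angle of held carton from wrist green mask; phi=0 level, 90 hanging"""
    s=robot.read_state(); Rt=R.from_rotvec(s['orientation']).as_matrix(); P=s['tool_pos']-.019*Rt[:,2]
    im=robot.read_camera('wrist'); hsv=cv2.cvtColor(im,cv2.COLOR_BGR2HSV)
    g=cv2.inRange(hsv,(75,60,30),(95,255,255)); g[270:]=0
    n,l,st,ce=cv2.connectedComponentsWithStats(g); i=1+np.argmax(st[1:,4]); m=(l==i)
    best=None
    for ph in range(-10,101,2):
        a=np.radians(ph); u=Rt[:,0]*np.cos(a)+Rt[:,2]*np.sin(a); w=np.cross(u,Rt[:,1]); w=w if (w@(-Rt[:,2])*np.cos(a)+w@Rt[:,0]*np.sin(a))>0 else -w
        pts=[P+x*u+y*Rt[:,1]+z*w for x in(-.01,L0) for y in(-.031,.031) for z in(.004,-.024)]
        h=cv2.convexHull(proj('wrist',pts).astype(np.int32)); b=np.zeros(m.shape,np.uint8); cv2.fillConvexPoly(b,h,1); b[270:]=0
        iou=(b.astype(bool)&m).sum()/(b.astype(bool)|m).sum()
        if best is None or iou>best[1]: best=(ph,iou)
    return best,st[i],im
E
python3 - <<'E'
from h import *
b,st,im=tilt(); print(b,st,robot.read_state()['tool_pos']); cv2.imwrite('pics/t1.png',im)
E
```

```text
(34, np.float64(0.8775441789186341)) [  192    88   123   182 18536] [ 0.4801156  -0.16617205  0.11780079]
```

Request:
{"fn": "play_rows", "kwargs": {"increments": "30 0 -38 0 1; 30 0 -38 0 1; 20 0 -24 0 1; 10 0 -12 0 1; 0 0 0 0 1; 0 0 0 0 1; 33 0 -36 0 1; 33 0 -36 0 1; 22 0 -24 0 1; 11 0 -12 0 1; 0 0 0 0 1; 0 0 0 0 1; 36 0 -33 0 1; 36 0 -33 0 1; 24 0 -22 0 1; 12 0 -11 0 1; 0 0 0 0 1; 0 0 0 0 1"}}

```text
t: 12.05
tool_pos: [0.4815, -0.1672, 0.1206]
orientation: [-3.111, -0.435, 0.002]
force: [0.4, -0.1, -1.2]
opening: 0.0622
gripper_force: 3.0
```

```bash
python3 - <<'E'
from h import *
b,st,im=tilt(); print(b,st,robot.read_state()['tool_pos']); cv2.imwrite('pics/t2.png',im)
a=robot.read_camera('side'); u,v=proj('side',[.5,-.16,.09])[0].astype(int)
c=cv2.resize(a[v-48:v+48,u-48:u+48],(384,384),interpolation=cv2.INTER_CUBIC)
cv2.imwrite('pics/t2.png',np.hstack([c,im[:,60:450]]))
E
```

```text
(54, np.float64(0.8774786189420336)) [  192   125   124   145 13940] [ 0.4825387  -0.16729468  0.12165377]
```

View pics/t2.png

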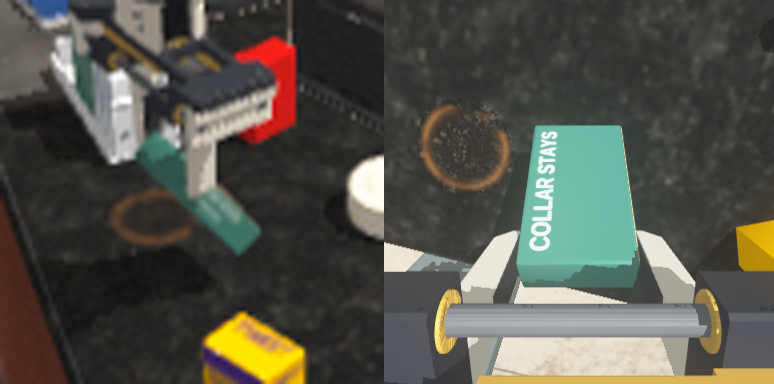

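```bash
cat >> h.py <<'E'
def fit3(verbose=True):
    s=robot.read_state(); Rt=R.from_rotvec(s['orientation']).as_matrix(); P=s['tool_pos']-.019*Rt[:,2]
    im=robot.read_camera('wrist'); hsv=cv2.cvtColor(im,cv2.COLOR_BGR2HSV)
    g=cv2.inRange(hsv,(75,60,30),(95,255,255)); g[295:]=0
    n,l,st,ce=cv2.connectedComponentsWithStats(g); i=1+np.argmax(st[1:,4]); m=cv2.morphologyEx((l==i).astype(np.uint8),cv2.MORPH_CLOSE,np.ones((15,15))).astype(bool)
    def cost(p):
        a,L,t,y=p; u=Rt[:,0]*np.cos(a)+Rt[:,2]*np.sin(a); w=-Rt[:,2]*np.cos(a)+Rt[:,0]*np.sin(a)
        pts=[P+x*u+(y+k)*Rt[:,1]+z*w for x in(L-.110,L) for k in(-.031,.031) for z in(t,t-.028)]
        h=cv2.convexHull((proj('wrist',pts)*16).astype(np.int32)); b=np.zeros(m.shape,np.uint8); cv2.fillConvexPoly(b,h,1,shift=4); b[295:]=0; b=b.astype(bool)
        return 1-(b&m).sum()/(b|m).sum()
    best=None
    for a in (.3,.6,.9,1.2,1.5):
        for L in (.1,.08):
            p=np.array([a,L,.008,0.]); r=minimize(cost,p,method='Nelder-Mead',options=dict(initial_simplex=p+np.array([[0,0,0,0],[.15,0,0,0],[0,-.015,0,0],[0,0,.006,0],[0,0,0,.004]]),xatol=1e-4,fatol=1e-4))
            if best is None or r.fun<best.fun: best=r
    print('phi',np.degrees(best.x[0]).round(1),'L,t,y',best.x[1:].round(4),'err',round(best.fun,3),'tcp',s['tool_pos'],'t',s['t']); return best.x,im
E
python3 -c "
from h import *
fit3()"
```

```text
phi 56.2 L,t,y [1.09e-01 8.00e-04 1.00e-04] err 0.009 tcp [ 0.48325571 -0.16738219  0.12230297] t 12.15
```

The side view shows the carton hanging at about 56° (fit error under 1%). Sideways jerks with a soft stop should bring it further down.

Request:
{"fn": "play_rows", "kwargs": {"increments": "-20 0 0 0 1; -40 0 0 0 1; -60 0 0 0 1; -60 0 0 0 1; -10 0 0 0 1; 15 0 0 0 1; 28 0 0 0 1; 34 0 0 0 1; 36 0 0 0 1; 12 0 0 0 1; -12 0 0 0 1; -36 0 0 0 1; -60 0 0 0 1; -60 0 0 0 1; -10 0 0 0 1; 15 0 0 0 1; 28 0 0 0 1; 34 0 0 0 1; 36 0 0 0 1; 36 0 0 0 1"}}

```text
t: 14.2
tool_pos: [0.5163, -0.1574, 0.1209]
orientation: [-3.111, -0.436, 0.001]
force: [0.4, -0.2, -0.7]
opening: 0.0619
gripper_force: 3.0
```

```bash
python3 -c "
from h import *
fit3()"
```

```text
phi 66.9 L,t,y [ 1.11e-01  6.00e-04 -1.00e-04] err 0.006 tcp [ 0.51629035 -0.15741587  0.12092625] t 14.2
```

Request:
{"fn": "play_rows", "kwargs": {"increments": "0 0 10 0 1; 0 0 20 0 1; 0 0 25 0 1; 0 0 28 0 1; 0 0 28 0 1; 4 0 27.5 0 1; 9 0 27 0 1; 13 0 26.5 0 1; 18 0 26.5 0 1; 22 0 26.5 0 1; 27 0 27 0 1; 31 0 27.5 0 1; 36 0 28 0 1; 40 0 29 0 1; 45 0 30 0 1; 47 0 30.5 0 1; 47 0 30.5 0 1"}}

```text
t: 15.95
tool_pos: [0.5622, -0.1442, 0.0904]
orientation: [-3.111, -0.436, 0.0]
force: [0.3, -1.3, 0.0]
opening: 0.0618
gripper_force: 3.0
```

```bash
python3 - <<'E'
from h import *
p,im=fit3()
a=robot.read_camera('side'); u,v=proj('side',[.55,-.145,.06])[0].astype(int)
c=cv2.resize(a[v-48:v+48,u-48:u+48],(384,384),interpolation=cv2.INTER_CUBIC)
cv2.imwrite('pics/t3.png',np.hstack([c,im[:,60:450]]))
E
```

```text
phi 67.0 L,t,y [ 0.1106  0.0009 -0.0002] err 0.007 tcp [ 0.56217759 -0.14422267  0.09043724] t 15.95
```

View pics/t3.png

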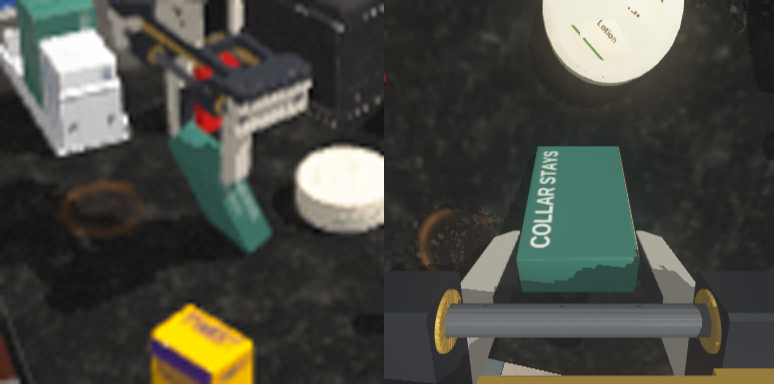

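Request:
{"fn": "play_rows", "kwargs": {"increments": "0 0 -14 0 1; -30 0 -14 0 1; -60 0 -14 0 1; -60 0 -10 0 1; -60 0 0 0 1; -60 0 4 0 1; -57 0 4 0 1; -52 0 3 0 1; -47 0 2 0 1; -42 0 1.5 0 1; -37 0 1.5 0 1; -32 0 2 0 1; -27 0 2.5 0 1; -22 0 3 0 1; -17 0 4 0 1; -13 0 5 0 1; -11 0 6 0 1; -11 0 6 0 1"}}

```text
t: 17.85
tool_pos: [0.552, -0.1474, 0.085]
orientation: [3.111, 0.436, 0.001]
force: [-0.2, 0.3, 2.7]
opening: 0.0616
gripper_force: 3.0
```

```bash
python3 - <<'E'
from h import *
p,im=fit3(); cv2.imwrite('pics/t4.png',im); print(robot.read_state()['force'])
E
```

```text
phi 72.2 L,t,y [ 0.1054  0.0023 -0.0002] err 0.006 tcp [ 0.55202873 -0.14739877  0.08501347] t 17.85
[-0.27013723 -0.94715666  3.54200644]
```

Request:
{"fn": "play_rows", "kwargs": {"increments": "3 0 0.5 0 1; 6 0 0.5 0 1; 9 0 0.5 0 1; 12 0 0.5 0 1; 15 0 1 0 1; 18 0 1 0 1; 21 0 1.5 0 1; 24 0 2 0 1; 27 0 3 0 1; 30 0 4 0 1; 30 0 4 0 1"}}

```text
t: 19.0
tool_pos: [0.5807, -0.1389, 0.0806]
orientation: [-3.111, -0.436, -0.0]
force: [0.1, 0.6, 2.0]
opening: 0.0619
gripper_force: 3.0
```

```bash
python3 - <<'E'
from h import *
p,im=fit3(); cv2.imwrite('pics/t4.png',im); print(robot.read_state()['force'])
E
```

```text
phi 89.2 L,t,y [ 0.1022  0.0049 -0.    ] err 0.008 tcp [ 0.58068932 -0.1389053   0.08059848] t 19.0
[0.40239098 0.79673355 1.35218221]
```

It is standing flat (phi 89°). I'll open, go down to mid-height, centre on the carton and regrip firmly.

Request:
{"fn": "play_rows", "kwargs": {"increments": "0 0 0 0 -1; 0 0 0 0 -1; 0 0 0 0 -1; 0 0 0 0 -1; -4 0 10 0 -1; -9 0 20 0 -1; -9 0 32 0 -1; -9 0 42 0 -1; -9 0 42 0 -1; -9 0 42 0 -1", "force": 3}}

```text
t: 20.05
tool_pos: [0.5713, -0.1415, 0.0381]
orientation: [-3.111, -0.436, 0.001]
force: [0.0, -0.1, -0.1]
opening: 0.0926
gripper_force: 0.0
```

```bash
python3 - <<'E'
from h import *
s=robot.read_state(); print(s['tool_pos'],s['force'],s['opening'])
p,im=fit3(); cv2.imwrite('pics/t5.png',im)
E
```

```text
[ 0.5713439  -0.14147852  0.03807052] [ 0.04938861 -0.11769587 -0.10237058] 0.09260864646681073
phi 89.8 L,t,y [0.0616 0.0156 0.0001] err 0.004 tcp [ 0.5713439  -0.14147852  0.03807052] t 20.05
```

View pics/t5.png

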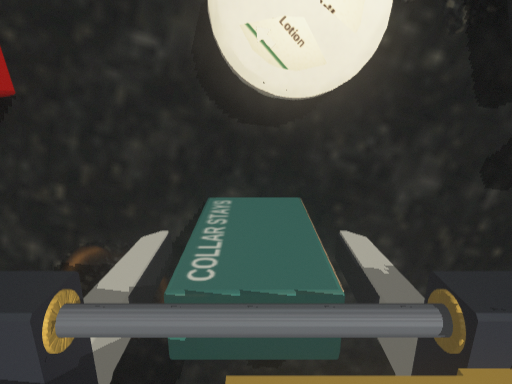

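Request:
{"fn": "play_rows", "kwargs": {"increments": "0 0 0 0 1; 0 0 0 0 1; 0 0 0 0 1; 0 0 0 0 1; 0 0 0 0 1; 0 0 -30 0 1; 0 0 -60 0 1; 0 0 -95 0 1; 0 0 -130 0 1; 0 -20 -162 -8 1; 0 -50 -162 -16 1; 0 -80 -162 -24 1; 0 -110 -162 -32 1; -2 -140 -162 -40 1; -4 -170 -162 -48 1; -4 -200 -162 -56 1; -4 -223 -162 -64 1; -4 -223 -162 -72 1; -4 -223 -162 -78 1; -4 -223 -162 -78 1", "force": 45}}

```text
t: 22.1
tool_pos: [0.5063, 0.072, 0.2006]
orientation: [-2.141, -2.299, 0.0]
force: [-0.4, 0.1, 0.0]
opening: 0.0617
gripper_force: 45.0
```

```bash
python3 - <<'E'
from h import *
np.set_printoptions(precision=4,suppress=True)
s=robot.read_state(); print(s['t'],s['tool_pos'],s['orientation'],s['opening'],s['gripper_force'])
im=robot.read_camera('wrist'); cv2.imwrite('pics/w3.png',im)
E
```

```text
22.1 [0.5063 0.072  0.2006] [-2.141  -2.299   0.0002] 0.06166506161525653 44.99810457229614
```

View pics/w3.png

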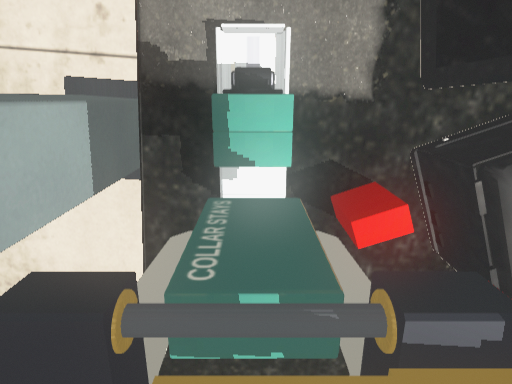

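The carton is held upright, with its foot at about (256,198). The tall tops are at (213..294, 95..165) and nearly square to the tool. I'll get the lateral and yaw offsets numerically.

```bash
python3 - <<'E'
from h import *
np.set_printoptions(precision=4,suppress=True)
im=cv2.imread('pics/w3.png'); s=robot.read_state(); Rt=R.from_rotvec(s['orientation']).as_matrix(); T=s['tool_pos']
gr=im.astype(float); d=gr[...,1]-gr[...,2]   # green-red
L=[];Rr=[]
def edge(v,thr):  # subpixel first crossing
    i=np.nonzero(v>thr)[0]; a,b=i[0],i[-1]
    return a-(v[a]-thr)/(v[a]-v[a-1]), b+(v[b]-thr)/(v[b]-v[b+1])
for r in range(98,163,2):
    row=d[r,195:312]; a,b=edge(row,30); L.append((195+a,r)); Rr.append((195+b,r))
B=[];F=[]
for c in range(218,289,2):
    col=d[80:185,c]; a,b=edge(col,30); B.append((c,80+a)); F.append((c,80+b))
def tool(pts,z):
    W=ray('wrist',np.array(pts),z); return (W-T)@Rt[:,:2]
for n,e,ax in(('L',L,0),('R',Rr,0),('back',B,1),('front',F,1)):
    q=tool(e,.115); k=np.polyfit(q[:,ax],q[:,1-ax],1); res=np.std(q[:,1-ax]-np.polyval(k,q[:,ax])); print(n,'slope',k[0],'mean',q.mean(0),'res',res)
# held carton face edges columns -> lateral
L=[];Rr=[]
for r in range(205,262,3):
    row=d[r,150:360]; a,b=edge(row,12); L.append(150+a); Rr.append(150+b)
print(np.c_[np.arange(205,262,3),L,Rr][::4])
x=fit3()
# white low front edge
print(tool([[256,198]],.09))
E
```

```text
L slope -0.0008030390439480571 mean [ 0.0559 -0.0316] res 0.0001655892025912246
R slope 0.0017241921800127404 mean [0.0559 0.03  ] res 7.966418544251923e-05
back slope 0.0009402949763416903 mean [ 0.0831 -0.0004] res 0.0001180728938157266
front slope -0.026268700028104892 mean [ 0.0281 -0.0005] res 0.0002972136085023577
[[205.     203.8333 302.2222]
 [217.     198.3043 307.5   ]
 [229.     192.7143 313.1481]
 [241.     187.4167 318.4737]
 [253.     181.9333 324.1034]]
phi 90.4 L,t,y [ 0.0271  0.0141 -0.0001] err 0.07 tcp [0.5064 0.0718 0.2006] t 22.15
[[-0.0068  0.0022]]
```

```bash
python3 - <<'E'
from h import *
np.set_printoptions(precision=4,suppress=True)
im=cv2.imread('pics/w3.png').astype(float); s=robot.read_state(); Rt=R.from_rotvec(s['orientation']).as_matrix(); T=s['tool_pos']
g=im.min(axis=2)
for r in (35,45,55,65):
    v=g[r,190:320]; i=np.nonzero(v>120)[0]; a,b=190+i[0],190+i[-1]
    W=ray('wrist',[[a-.5,r],[b+.5,r]],.021); print(r,a,b,((W-T)@Rt[:,:2])[:,:2].ravel(), v[i[0]:i[0]+8].astype(int))
E
```

```text
35 190 310 [ 0.1385 -0.0627  0.1385  0.0555] [150 146 124 120 111 115 116 122]
45 190 305 [ 0.1295 -0.0632  0.1295  0.051 ] [121 120 117 118 120 119 119 118]
55 192 316 [ 0.1204 -0.0617  0.1204  0.0624] [126 126 126 131 130 125 125 122]
65 216 310 [ 0.1112 -0.0382  0.1112  0.0569] [151 180 201 189 180 185 203 205]
```

Request:
{"fn": "play_rows", "kwargs": {"increments": "0 -0.7 20 0 1; 0 -0.7 40 0 1; 0 -0.7 55 0 1; 0 -0.7 64 0 1; 0 -0.7 67 0 1; 3 -0.7 67 0 1; 6 -0.7 67 0 1; 9 -0.7 67 0 1; 12 -0.7 67 0 1; 12 -0.7 67 0 1"}}

```text
t: 23.2
tool_pos: [0.5056, 0.0834, 0.1344]
orientation: [2.142, 2.296, 0.0]
force: [1.1, -5.0, 1.6]
opening: 0.0619
gripper_force: 45.0
```

Request:
{"fn": "play_rows", "kwargs": {"increments": "3 0 0 0 1; 6 0 0 0 1; 9 0 0 0 1; 12 0 0 0 1; 15 0 0 0 1; 18 0 0 0 1; 20 0 0 0 1; 22 0 0 0 1; 24 0 0 0 1; 26 0 0 0 1; 27 0 0 0 1; 27 0 0 0 1"}}

```text
t: 24.4
tool_pos: [0.5037, 0.1097, 0.1342]
orientation: [2.143, 2.295, -0.0]
force: [2.0, -5.9, 1.4]
opening: 0.0617
gripper_force: 45.0
```

```bash
cat >> h.py <<'E'
def tops(name='pics/x.png'):
    """tall block top extents in tool x (m) + lateral, from wrist"""
    s=robot.read_state(); Rt=R.from_rotvec(s['orientation']).as_matrix(); T=s['tool_pos']
    im=robot.read_camera('wrist'); cv2.imwrite(name,im); d=im[...,1].astype(float)-im[...,2]
    out=[]
    for c in (235,256,275):
        v=d[:,c]; i=np.nonzero(v[:290]>12)[0]; runs=np.split(i,np.nonzero(np.diff(i)>1)[0]+1)
        out.append((c,[(int(r[0]),int(r[-1])) for r in runs if len(r)>4]))
    print(out)
    for c,rs in out[1:2]:
        for r in rs: print(((ray('wrist',[[c,r[0]-.5],[c,r[1]+.5]],.115)-T)@Rt[:,:2]).round(4).tolist())
    f=s['force']; print('tcp',s['tool_pos'],'force tool xyz',(f@Rt).round(2),'torq',(s['wrist_torque']@Rt).round(3),'t',s['t'])
    return im
E
python3 - <<'E'
from h import *
im=tops('pics/p1.png'); fit3()
print(im[60:300:6,256].tolist())
E
```

```text
[(235, [(111, 289)]), (256, [(111, 289)]), (275, [(111, 289)])]
[[0.0733, 0.0014], [-0.0412, 0.0016]]
tcp [0.50370558 0.10972961 0.13419665] force tool xyz [-5.98  1.59 -1.39] torq [ 0.029 -1.211 -0.027] t 24.4
phi 49.0 L,t,y [ 0.0909  0.0164 -0.0007] err 0.108 tcp [0.50373625 0.10974405 0.13424299] t 24.45
[[247, 247, 247], [234, 234, 233], [157, 152, 152], [71, 71, 69], [70, 70, 68], [67, 67, 64], [62, 63, 61], [60, 61, 58], [62, 61, 59], [99, 109, 69], [100, 111, 70], [99, 110, 68], [99, 111, 69], [98, 108, 68], [99, 108, 65], [99, 108, 66], [97, 107, 63], [95, 107, 63], [97, 108, 65], [97, 109, 65], [98, 109, 66], [97, 107, 65], [96, 106, 63], [98, 107, 62], [97, 108, 64], [91, 99, 61], [90, 99, 60], [92, 100, 62], [93, 100, 63], [92, 100, 63], [92, 100, 63], [92, 100, 62], [92, 100, 64], [93, 100, 63], [93, 102, 65], [93, 100, 63], [92, 100, 63], [92, 100, 64], [92, 99, 63], [150, 169, 95]]
```

Request:
{"fn": "play_rows", "kwargs": {"increments": "0.5 0 0 0 1; 1 0 0 0 1; 1.5 0 0 0 1; 2 0 0 0 1; 2 0 0 0 1"}}

```text
t: 25.0
tool_pos: [0.5036, 0.1116, 0.1342]
orientation: [2.143, 2.295, -0.001]
force: [1.5, -7.0, 3.3]
opening: 0.0618
gripper_force: 45.0
```

```bash
python3 - <<'E'
from h import *
im=tops('pics/p2.png')
E
```

```text
[(235, [(111, 289)]), (256, [(111, 289)]), (275, [(111, 289)])]
[[0.0733, 0.0014], [-0.0413, 0.0016]]
tcp [0.50357242 0.11160403 0.13421251] force tool xyz [-7.05  1.03 -3.25] torq [-0.016 -1.279 -0.023] t 25.0
```

Request:
{"fn": "play_rows", "kwargs": {"increments": "0.4 0 0 0 1; 0.8 0 0 0 1; 0.8 0 0 0 1"}}

```text
t: 25.35
tool_pos: [0.5035, 0.1124, 0.1342]
orientation: [2.143, 2.295, -0.001]
force: [1.0, -6.1, 1.3]
opening: 0.0618
gripper_force: 45.0
```

Request:
{"fn": "play_rows", "kwargs": {"increments": "0.5 0 0 0 1; 1 0 0 0 1; 1 0 0 0 1"}}

```text
t: 25.65
tool_pos: [0.5035, 0.1134, 0.1342]
orientation: [2.143, 2.295, -0.0]
force: [0.9, -5.6, 1.4]
opening: 0.0616
gripper_force: 45.0
```

Request:
{"fn": "play_rows", "kwargs": {"increments": "0.5 0 0 0 1; 1 0 0 0 1; 1 0 0 0 1"}}

```text
t: 25.95
tool_pos: [0.5034, 0.1144, 0.1342]
orientation: [2.143, 2.295, -0.001]
force: [1.3, -5.8, 2.5]
opening: 0.0622
gripper_force: 45.0
```

```bash
python3 - <<'E'
from h import *
im=tops('pics/p3.png')
print(im[95:125,256].mean(axis=1).astype(int), im[195:260:2,256].mean(axis=1).astype(int))
E
```

```text
[(235, [(111, 289)]), (256, [(111, 289)]), (275, [(111, 289)])]
[[0.0733, 0.0014], [-0.0412, 0.0016]]
tcp [0.50340731 0.11437358 0.13422342] force tool xyz [-5.92  0.88 -2.48] torq [ 0.012 -1.295 -0.   ] t 25.95
[57 56 55 54 54 55 55 55 55 54 57 60 60 58 55 54 72 90 91 92 92 92 93 93
 93 91 92 91 92 93] [89 89 90 88 89 88 84 85 85 85 83 86 84 84 84 85 85 84 86 84 87 85 84 83
 84 85 86 84 85 85 84 85 85]
```

Request:
{"fn": "play_rows", "kwargs": {"increments": "0 0 2 0 1; 0 0 4 0 1; 0 0 6 0 1; 0 0 8 0 1; 0 0 10 0 1; 0 0 10 0 1"}}

```text
t: 26.6
tool_pos: [0.5034, 0.1144, 0.1241]
orientation: [2.143, 2.295, -0.0]
force: [1.2, -5.7, 0.9]
opening: 0.0621
gripper_force: 45.0
```

Request:
{"fn": "play_rows", "kwargs": {"increments": "0 0 4 0 1; 0 0 8 0 1; 0 0 12 0 1; 0 0 16 0 1; 0 0 20 0 1; 0 0 24 0 1; 0 0 28 0 1; 0 0 32 0 1; 0 0 36 0 1; 0 0 36 0 1"}}

```text
t: 27.6
tool_pos: [0.5034, 0.1143, 0.0878]
orientation: [2.143, 2.295, -0.0]
force: [2.7, -6.7, -1.2]
opening: 0.0619
gripper_force: 45.0
```

Request:
{"fn": "play_rows", "kwargs": {"increments": "0 0 4 0 1; 0 0 8 0 1; 0 0 12 0 1; 0 0 16 0 1; 0 0 20 0 1; 0 0 24 0 1; 0 0 24 0 1"}}

```text
t: 28.3
tool_pos: [0.5036, 0.1143, 0.0638]
orientation: [2.143, 2.295, -0.0]
force: [2.6, -5.9, -2.2]
opening: 0.0615
gripper_force: 45.0
```

```bash
python3 - <<'E'
from h import *
s=robot.read_state(); Rt=R.from_rotvec(s['orientation']).as_matrix(); T=s['tool_pos']; print((s['force']@Rt).round(2),(s['wrist_torque']@Rt).round(3))
im=tops('pics/p4.png'); d=im[...,1].astype(float)-im[...,2]
for r in range(60,200,8):
    i=np.nonzero(d[r,150:370]>12)[0]
    if len(i)>20: print(r,150+i[0],150+i[-1],((ray('wrist',[[149.5+i[0],r],[150.5+i[-1],r]],.115)-T)@Rt[:,:2]).round(4).tolist())
E
```

```text
[-6.1   2.18  2.19] [-0.507 -1.321  0.097]
[(235, [(118, 289)]), (256, [(118, 289)]), (275, [(118, 289)])]
[[0.0737, 0.0009], [0.0052, 0.0011]]
tcp [0.50355987 0.1142957  0.06382519] force tool xyz [-6.1   2.18  2.19] torq [-0.507 -1.321  0.097] t 28.3
116 182 319 [[0.0742, -0.0248], [0.0742, 0.0229]]
124 163 337 [[0.0715, -0.0316], [0.0715, 0.0294]]
132 162 337 [[0.0688, -0.0322], [0.0687, 0.0296]]
140 163 336 [[0.066, -0.0321], [0.066, 0.0294]]
148 164 336 [[0.0631, -0.032], [0.0631, 0.0297]]
156 164 335 [[0.0603, -0.0322], [0.0602, 0.0295]]
164 165 334 [[0.0574, -0.0321], [0.0573, 0.0294]]
172 163 334 [[0.0544, -0.0331], [0.0544, 0.0296]]
180 166 333 [[0.0514, -0.0322], [0.0514, 0.0294]]
188 167 333 [[0.0483, -0.0321], [0.0483, 0.0297]]
196 169 331 [[0.0452, -0.0316], [0.0452, 0.0291]]
```

Request:
{"fn": "play_rows", "kwargs": {"increments": "0 -1 0 0 1; 0 -1 2 0 1; 0 -1 4 0 1; 0 -1 6 0 1; 0 -1 8 0 1; 0 -1 8 0 1"}}

```text
t: 28.95
tool_pos: [0.5028, 0.1142, 0.0563]
orientation: [2.143, 2.294, 0.0]
force: [2.5, -7.3, 0.9]
opening: 0.0618
gripper_force: 45.0
```

Request:
{"fn": "play_rows", "kwargs": {"increments": "0 0 1 0 1; 0 0 2 0 1; 0 0 2 0 1"}}

```text
t: 29.25
tool_pos: [0.5029, 0.1142, 0.0545]
orientation: [2.142, 2.294, 0.0]
force: [1.0, -7.9, 2.4]
opening: 0.0618
gripper_force: 45.0
```

Request:
{"fn": "play_rows", "kwargs": {"increments": "0 0 1 0 1; 0 0 2 0 1; 0 0 3 0 1; 0 0 4 0 1; 0 0 4 0 1"}}

```text
t: 29.75
tool_pos: [0.5029, 0.1142, 0.0505]
orientation: [2.142, 2.294, 0.0]
force: [1.2, -7.5, 3.4]
opening: 0.0617
gripper_force: 45.0
```

Request:
{"fn": "play_rows", "kwargs": {"increments": "0 0 1 0 1; 0 0 2 0 1; 0 0 3 0 1; 0 0 4 0 1; 0 0 5 0 1; 0 0 6 0 1; 0 0 6 0 1"}}

```text
t: 30.45
tool_pos: [0.503, 0.1142, 0.0446]
orientation: [2.142, 2.294, 0.0]
force: [2.2, -8.0, 3.0]
opening: 0.0619
gripper_force: 45.0
```

Request:
{"fn": "play_rows", "kwargs": {"increments": "0 0 0.5 0 1; 0 0 1 0 1; 0 0 1.5 0 1; 0 0 2 0 1; 0 0 2 0 1"}}

```text
t: 30.95
tool_pos: [0.503, 0.1142, 0.0438]
orientation: [2.142, 2.295, 0.0]
force: [-4.5, -8.5, 16.8]
opening: 0.0617
gripper_force: 45.0
```

Request:
{"fn": "play_rows", "kwargs": {"increments": "0 0 -1 0 1; 0 0 -1 0 -1; 0 0 -1 0 -1; 0 0 -1 0 -1; 0 0 -1 0 -1; 0 0 -1 0 -1; 0 0 -1 0 -1; 0 0 -10 0 -1; 0 0 -25 0 -1; 0 0 -45 0 -1; 0 0 -75 0 -1; 0 0 -105 0 -1; 0 0 -140 0 -1; 0 0 -180 0 -1; 0 0 -220 0 -1; 0 0 -220 0 -1; 0 0 -220 0 -1"}}

```text
t: 32.65
tool_pos: [0.5027, 0.1154, 0.2643]
orientation: [2.142, 2.295, 0.005]
force: [-0.4, -0.5, -0.4]
opening: 0.0934
gripper_force: 0.0
```

```bash
python3 - <<'E'
from h import *
np.set_printoptions(precision=4,suppress=True)
s=robot.read_state(); Rt=R.from_rotvec(s['orientation']).as_matrix(); T=s['tool_pos']; print(s['t'],T,s['force'])
im=robot.read_camera('wrist'); cv2.imwrite('pics/f.png',im); d=im[...,1].astype(float)-im[...,2]
org=np.array([.5064,.0718]) # earlier TCP: tall front at .0281, paddle .0831 along row
u=np.array([-.07,.9976]); 
for c in (240,256,272):
    v=d[:,c]; i=np.nonzero(v[:300]>25)[0]; runs=[r for r in np.split(i,np.nonzero(np.diff(i)>1)[0]+1) if len(r)>4]
    for r in runs:
        W=ray('wrist',[[c,r[0]-.5],[c,r[-1]+.5]],.115); print(c,r[0],r[-1],((W[:,:2]-org)@u-.0281))
    print(v[80:200:3].astype(int), im[80:200:3,c].mean(axis=1).astype(int))
for q in ['carton_mid','new_carton','tall','paddle_top','low','end_stop']:
    print(q,[(round(e['conf'],2),np.array(e['centre']).round(4).tolist()) for e in robot.landmark_of('wrist',q)[:4]])
robot.read_camera('scene')
for q in ['carton_mid','tall','low','cream','tie_box','paddle_top']:
    print(q,[(round(e['conf'],2),np.array(e['centre']).round(4).tolist()) for e in robot.landmark_of('scene',q)[:4]])
E
```

```text
32.65 [0.5027 0.1154 0.2643] [-0.4161 -0.4944 -0.3582]
240 111 194 [0.0839 0.0011]
[ 1  3  3  5  3  5  4  4  7  6 12 78 76 78 79 82 79 83 85 84 73 82 77 79
 79 79 80 82 83 83 68 74 75 75 75 74 73 74 74  0] [242 199 105  69  65  67  66  66  66  64  69 143 146 146 146 148 150 150
 151 150 144 144 145 145 148 150 150 152 154 153 141 152 152 154 157 159
 157 160 161 247]
256 111 194 [0.0839 0.001 ]
[ 1  3  3  2  4  6  4  7  6  6  8 80 79 80 83 83 82 85 86 87 78 83 81 82
 81 83 82 83 85 83 70 77 76 78 74 74 77 74 76  0] [242 179  90  72  80  72  68  67  65  69  68 149 152 153 153 155 154 155
 156 157 146 149 152 153 156 157 156 157 159 160 148 156 157 159 162 163
 164 167 168 247]
272 111 194 [0.0839 0.001 ]
[ 0  4  3  3  5  3  3  3  4  5 21 85 82 83 84 86 85 87 88 89 70 85 85 84
 85 85 86 86 88 87 80 81 80 82 81 79 79 80 80  0] [244 199 199 197 198 196 209 195 194  70  81 155 155 152 157 157 158 158
 160 161 147 154 154 155 157 158 159 160 163 165 154 161 163 163 164 167
 168 170 172 247]
carton_mid []
new_carton [(0.91, [0.5051, 0.1015, 0.0611])]
tall [(0.85, [0.4963, 0.1695, 0.0063]), (0.78, [0.5031, 0.1436, 0.003])]
paddle_top [(0.84, [0.4963, 0.1802, 0.1031])]
low [(0.94, [0.5057, 0.0497, 0.0053]), (0.68, [0.6315, 0.047, -0.0009]), (0.57, [0.5033, 0.0898, 0.0073])]
end_stop []
carton_mid [(0.63, [0.4991, 0.1114, 0.0563])]
tall [(0.69, [0.5002, 0.1411, 0.0109])]
low [(0.81, [0.6283, 0.0421, 0.0023]), (0.8, [0.5076, 0.054, 0.0054]), (0.69, [0.8418, -0.0358, 0.0044]), (0.62, [0.4989, 0.1678, 0.001])]
cream [(0.66, [0.6957, -0.1282, -0.0004]), (0.42, [0.4293, -0.5001, 0.0001]), (0.27, [0.7038, -0.3374, 0.003])]
tie_box [(0.56, [0.4835, -0.3582, -0.0046])]
paddle_top []
```

```bash
python3 - <<'E'
from h import *
im=cv2.imread('pics/f.png'); d=im[...,1].astype(float)-im[...,2]; ws=[]
for r in (118,128,134,146,156,164,174,182,190):
    i=np.nonzero(d[r,200:312]>25)[0]; W=ray('wrist',[[199.5+i[0],r],[200.5+i[-1],r]],.115); ws.append(np.linalg.norm(W[1]-W[0])*1e3); print(r,200+i[0],200+i[-1],ws[-1].round(2))
ok=abs(np.mean(ws[6:])-np.mean(ws[:6]))<1.2
print(ok)
if ok: print(robot.close_job())
E
```

```text
118 219 283 61.6
128 220 283 61.19
134 220 283 61.51
146 220 283 62.18
156 221 282 60.78
164 221 282 61.23
174 223 283 60.8
182 223 283 61.25
190 223 283 61.71
True
the job is handed in; nothing more can be done
None
```

I put the carton back between the low and tall cartons and handed the job in at about 33 s of the 58 s allowed. My last measurements show the row closed up (the three tall ones span 83 mm), with the carton's top level with its neighbours and the pusher at about 28 mm; the hand-in returned no verdict.

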